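Switch off, unclip and remove the double breaker from the sloping rail

TASK

The double-width breaker on the sloping power console (its wires are already off) has to go back for repair. Flip its toggle down the slope to off while it is still on the rail, then unclip it from the rail against its sprung foot and set it down gently, standing on its back with the toggle up, in the empty low kraft tray. Leave the two single breakers clipped on and switched on.

Things in the scene. Friction and masses are not known exactly. Their poses are not given: they have to be found in the camera images.
- console: Fixed grey sheet-metal console, a wedge 280 mm wide and 180 deep; its face rises away from the robot at 32 degrees to the level. A 35 mm wide top-hat rail runs level across the face; its lips are 2.5 mm thick, their outer plane 23 mm off the face. Origin on the table below the rail, x to the high back edge, z up. The rail's lip plane has its middle at x = -12, z = 99.5 mm. End stops at both ends.
- breaker: Double-width white circuit breaker, 0.17-0.32 kg, at one of three places on the rail. Origin: middle of its back plane, which lies on the rail's lips; x up the sloping face, y along the rail, z out of the face. Body 84 mm (x) by 36 (y) by 44 (z), a nose on it. Hook and foot reach 13.3 mm behind the back plane; on these it stands upright, origin 13 mm above the floor.
- nose (a point): Centre of the breaker's raised nose, the place to grip: 45 mm long (breaker x), 36 mm wide, from the shoulders at z = 44 mm to its flat top at z = 70 mm. Lies at breaker (0, 0, 57) mm. Its two end faces, across x, stand free above the shoulders, also beside neighbours.
- hook (a point): Where the breaker's rigid hook, at its upper end, holds under the upper lip; breaker (15.5, 0, -3.5) mm. It is the pivot: swing the breaker about the rail's line here so that its lower end comes out of the face. Swung 20 to 28 degrees, a shift of 10 to 12 mm up along the face frees the hook; then it lifts away. Pulled straight out, or pushed up unswung, it stays on.
- catch (a point): Where the breaker's sprung foot, at its lower end, snaps under the lower lip; breaker (-17.5, 0, -2.5) mm. The round-nosed foot needs no tool: as the lower end is swung out it gives 2.4 mm along the breaker against its spring and lets go after 15 to 20 degrees of swing, at about 1 to 1.3 N m about the rail's line; grip with 30 N or more.
- breaker_toggle (a joint): The double breaker's black toggle, 28 mm wide, 6 mm thick, hinged across the nose's middle (axis along y at x = 0, z = 66 mm of the breaker), reaching 20 mm from the hinge. 0 = on, leaning 0.5 rad up the slope (tip x = +10, z = 84 mm); 1.0 rad = fully off, leaning 0.5 rad down the slope (tip x = -10). Moves at 1 to 2 N, stays where left.
- single_a: A breaker of the same form as the double one but single width: 18 mm wide, toggle 10 mm wide; stays clipped on the rail and switched on. Same origin and axes.
- single_a_toggle (a joint): Toggle of one single breaker, 0 = on (up the slope), 1.0 rad = off.
- single_b: The other single-width breaker, 18 mm wide, toggle 10 mm wide; stays clipped on the rail and switched on. Same origin and axes.
- single_b_toggle (a joint): Toggle of the other single breaker, 0 = on (up the slope), 1.0 rad = off.
- tray: Empty open kraft tray, 95 mm (its x) by 125 mm (its y) outside, walls 3 mm thick and 22 high, loose on the table left or right of the console, long side pointing roughly away from the robot; a flat white test-kit box of similar outline lies on the other side. Origin: centre of its underside; floor 3 mm thick.
There are look-alikes about, which are no part of the job. Leave any orange or purple look-alike of the breaker alone.

How it is judged (in metres and radians):
On the way, in this order (a step that is already met when the one before it is completed fails the run):
1. the double breaker is switched off while still clipped on the rail (value of joint breaker_toggle above 0.85 rad and z of breaker in the frame of console below 0.11 m), for 0.2 s.
2. the double breaker is off the rail, held clear of the console by the gripper ((z of breaker in the frame of console above 0.14 m or horizontal distance between breaker and console above 0.15 m) and contact force between the fingers and breaker above 0.5 N), for 0.2 s.
At the end, for the whole second after the job is handed in: The double breaker stands on its back in the tray (origin within 30 mm of its centre each way, below 24 mm, tilt under 0.12 rad), at rest, toggle off (over 0.8 rad); both single breakers are seated on the rail (origins below 108 mm) with toggles on (under 0.25 rad) (x of breaker in the frame of tray between -0.03 and 0.03 m and y of breaker in the frame of tray between -0.03 and 0.03 m and z of breaker in the frame of tray below 0.024 m and angle between breaker's own z axis and vertical below 0.12 rad and value of joint breaker_toggle above 0.8 rad and linear speed of breaker below 0.02 m/s and z of each of single_a, single_b in the frame of console below 0.108 m and value of joint each of single_a_toggle, single_b_toggle below 0.25 rad); the robot touches nothing.
It fails at once if a single breaker is unclipped or switched off (not (z of single_a in the frame of console below 0.108 m) or not (value of joint single_a_toggle below 0.25 rad) or not (z of single_b in the frame of console below 0.108 m) or not (value of joint single_b_toggle below 0.25 rad)).
It fails at once if the double breaker is let go over the tray from more than about 3 cm up (horizontal distance between breaker and tray below 0.09 m and z of breaker in the frame of tray above 0.045 m and contact force between the fingers and breaker below 0.05 N).
It also fails if it takes over 53 s, if anything falls off the work surface, if the arm or the gripper's body presses on something with over 40 N, if the wrist force passes 120 N, or if a joint passes its speed limit or range.

ROBOT

A 6-joint arm with a two-finger parallel gripper is mounted at the origin on a cart in front of the work surface, level with it; the furniture and walls round the work are solid. World frame = base frame: x ahead of the robot, y to its left, z up, the work surface at z = 0. Lengths are in m, angles in degrees, forces in N, time in s.
With the tool pointing down it reaches from about 0.3 to 1 m from the base axis. Payload 5.1 kg.
Tool frame: the origin (TCP) lies at the very end of the fingers, on their centre line; the grasp point (between the pads) lies behind it (ctrl.grasp_offset is the z of the grasp point in the tool frame, in m); z points along the fingers, y is the line along which they close (so a half turn about z gives the same grasp; the last joint's range is limited). The gripper opens to 95 mm and grips with 3 to 60 N. Pads are 20 mm wide; open, the fingers measure 119 mm over their backs; the gripper's body (75 mm by 180 mm) begins 59 mm behind the grasp point.
Start: joints at [-80.936, 7.093, 94.555, -0, 78.352, -4.733], TCP at [0.155, -0.631, 0.215] pointing down, gripper open.
Joint ranges: [-149.61, 149.61], [-58.7, 133.49], [1.44, 155.28], [-77.14, 257.14], [18.33, 153.61], [-166.67, 166.67]. Speed limits (degrees/s): [147.25, 147.25, 180, 180, 180, 180].

INTERFACE

Orientations are given as [roll, pitch, yaw] about the fixed x, y, z axes, in that order (R = Rz(yaw) Ry(pitch) Rx(roll)).
In Python, from cell import ctrl gives the robot as it stands. The module is installed in compiled form; this text tells all that it offers.
- The arm moves only by the shell command python3 -m crank 'ROWS'. ROWS is JSON, a list of rows, each an object with "hand": the opening, from -1 (shut) to 1 (fully open); "offset": the shift along the tool's x, y, z each as a share of 0.1 m, from -1 to 1, a list of three; "dr": the turn, a rotation vector about the tool's x, y, z each as a share of pi/2 rad, from -1 to 1, a list of three. In form: [{"hand": hand, "offset": [tx, ty, tz], "dr": [wx, wy, wz]}, ...]. A call has exactly 10 rows; each row is the pose to reach, as a shift and turn from the pose commanded when the call began, along the tool's axes at that moment; what a row does not reach only later rows make up. A row lasts 1/12 s, in which the tool goes at most 41.7 mm and 7.16 degrees, less where a joint would pass 70% of its speed; a pose out of reach is approached as far as the arm can. A call with a number of a shift or a turn outside -1 to 1 is refused whole. A call with a gripper value outside its range is refused whole. The fingers move at their own pace and stop on an object; the grip force is fixed at half the most. Time passes only in rows, so rows that repeat a pose let the fingers close, or fill a call up. It gives the time, the measured TCP pose, the force, the opening and the grip force at its end, in the units of the state.
- ctrl.get_state(): the state, without advancing time (a new reading comes with each control period).
- ctrl.snapshot(name): name is "scene" or "top" or "wrist"; returns a dict with "color" (400x640x3 uint8, red, green, blue), "z_map" (400x640 float32, m along the optical axis (not along the pixel's ray), 0 where there is no reading), "fov_y" (degrees; the focal length in pixels is half the picture's height over the tangent of half this angle, whatever the lens; pixels are square), "cx", "cy" (the principal point, pixels), "cam_to_world" (4x4, takes a point from camera to world coordinates). Camera axes: x right, y down, z forward; pixel columns grow to the right and rows downward; lengths in m; the calibration is good to about 2 mm. A picture is of the moment at which its call begins.
- ctrl.sign_off(): hands the job in; it is judged then, once.
Trained networks look in a picture, given as the dict that the camera call returned (one of the last four; its "shot" number tells which), for a name from the list of things; names that differ only in an ending like _2 or _b are one class to them, and where a whole thing is asked for, a point or a joint stands for the part that bears it (a point fixed in the world has none). Each returns a list of dicts, best first, with "p" (0 to 1); they miss things now and then, are a little off and sometimes report something else, mostly with a low value. They report only what shows in the picture. A call takes as long as a camera call. They do not tell look-alikes from the thing itself.
- ctrl.outline_of(name, picture): "pixels" (400x640 bool, what is visible of it).
- ctrl.place_of(name, picture): "at" ([x, y, z] in m, in world coordinates, good to about 4 mm: a listed point, or the origin of a listed thing).
The state is a dict: "t": time; "joint_pos": joint angles; "joint_vel": joint speeds; "joint_torque": joint torques, N m; "position": TCP position; "tcp_rot": TCP orientation; "contact_force": force on the tool from outside, world axes, zero at the start; "wrist_torque": the same for the moment, N m; "finger_gap": finger opening in m; "grip_force": force on a finger pad.
Only numpy, scipy, OpenCV 4.12 (cv2) and the standard library are available. Lean on these libraries where they do the work, as an engineer would, in place of code of your own. Each camera call takes 0.05 s, during which the arm holds its last target. There are 200 camera calls.

## Working session

There is one attempt and no reset: what is moved stays moved. The work goes in short steps, Python scripts to look and compute and a shell command to move; the robot and the scene stay as the last step left them, time stands still between calls to the robot, and variables do not carry over. Pictures are saved under pics/ and viewed, at most 10 in all, crops included, and the job is handed in when it is done.

```bash
mkdir -p pics; cat > h.py <<'E'
import numpy as np, cv2
from cell import ctrl
from scipy.spatial.transform import Rotation as R
def save(p,n): cv2.imwrite('pics/'+n+'.png',p['color'][:,:,::-1])
def pts(p):
    z=p['z_map'];h,w=z.shape;f=h/2/np.tan(np.radians(p['fov_y'])/2)
    v,u=np.mgrid[:h,:w];c=np.stack([(u-p['cx'])/f*z,(v-p['cy'])/f*z,z],-1)
    T=np.array(p['cam_to_world']);return c@T[:3,:3].T+T[:3,3]
E
python3 - <<'E'
from h import *
print(ctrl.get_state(), ctrl.grasp_offset)
ims=[]
for c in ['scene','top']:
    p=ctrl.snapshot(c); save(p,c)
    for n in ['console','breaker','nose','single_a','tray','breaker_toggle']:
        try:print(c,n,[(np.round(d['at'],4).tolist(),round(d['p'],2)) for d in ctrl.place_of(n,p)])
        except Exception as e: print(n,e)
E
```

```text
{'t': 0.0, 'joint_pos': array([-8.09362998e+01,  7.13243381e+00,  9.46321123e+01,  6.45566294e-05,
        7.83534775e+01, -4.73323676e+00]), 'joint_vel': array([-0.10452362, -0.04173251,  0.0150086 ,  0.02599744, -0.0154842 ,
       -0.07296634]), 'joint_torque': array([ 9.67007072e-04, -4.17604887e+01, -3.59932709e+01,  7.73567241e-02,
        4.90213127e-02, -1.59210663e-04]), 'position': array([ 0.15487751, -0.63062154,  0.21341938]), 'tcp_rot': array([-1.79882384e+02, -9.80188583e-03,  1.37969138e+01]), 'contact_force': array([0.2417684 , 0.63334275, 1.08356258]), 'wrist_torque': array([-0.0047094 ,  0.01008973,  0.0065112 ]), 'grip_force': 0.0, 'finger_gap': 0.0950404594923455} -0.0188
scene console []
scene breaker [([0.6363, -0.5065, 0.0167], 0.92), ([0.7695, -0.0872, 0.0164], 0.92), ([0.5077, -0.0853, 0.0982], 0.62)]
scene nose [([0.8228, -0.0718, 0.0183], 0.95), ([0.6933, -0.4997, 0.0187], 0.87), ([0.4736, -0.0778, 0.148], 0.69)]
scene single_a [([0.5306, 0.0481, 0.1003], 0.81), ([0.5195, -0.0211, 0.0999], 0.54)]
scene tray [([0.4125, -0.3313, -0.0017], 0.6), ([0.5308, 0.0481, 0.1025], 0.18)]
breaker_toggle it knows: breaker, catch, console, hook, nose, single, tray
top console [([0.5349, -0.0234, 0.0046], 0.97), ([0.4927, -0.0782, 0.0894], 0.71)]
top breaker [([0.6374, -0.5065, 0.0221], 0.93), ([0.7715, -0.0864, 0.0195], 0.71), ([0.5068, -0.0851, 0.0968], 0.61)]
top nose [([0.8249, -0.0678, 0.0147], 0.9), ([0.6895, -0.4988, 0.0181], 0.89), ([0.4732, -0.0765, 0.1485], 0.87)]
top single_a [([0.5216, -0.0916, 0.1078], 0.58), ([0.5369, 0.0465, 0.1036], 0.49), ([0.5191, -0.0202, 0.0972], 0.42)]
top tray [([0.4072, -0.3313, -0.0009], 0.96)]
breaker_toggle it knows: breaker, catch, console, hook, nose, single, tray
```

View pics/scene.png

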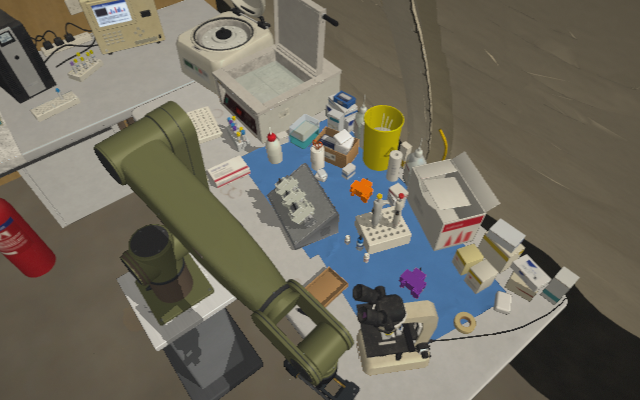

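View pics/top.png

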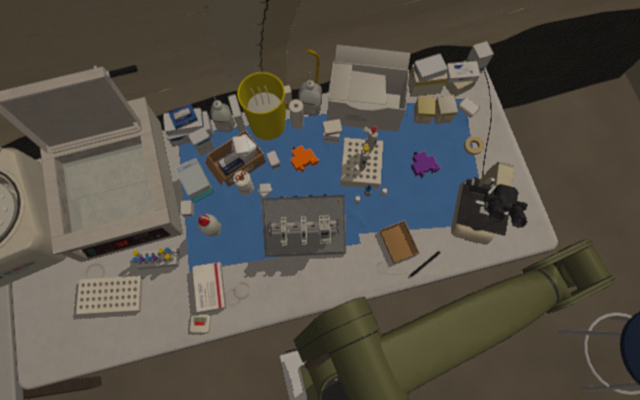

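The scene shows the console with the breakers at about (300,205), and the tray at (325,288). In the top view the tray is at (398,242) and the rail breakers at (283–325,229). The one nearest the tray is probably the double. The loose orange and purple ones are the look-alikes. Next I'll work out the approach.

```bash
cat >> h.py <<'E'
YAW=np.radians(-9.7); B=np.array([0.5072,-0.0852,0.0995])
def frame(swing=0,yaw=None):
    yaw=YAW if yaw is None else yaw
    return R.from_euler('ZY',[yaw,-np.radians(32+swing)])   # breaker axes (x up slope, z out)
def toolR(swing=0,yaw=None): return frame(swing,yaw)*R.from_euler('ZYX',[np.pi/2,0,np.pi])  # x=by,y=bx,z=-bz
def cur():
    s=ctrl.get_state(); return s,np.array(s['position']),R.from_euler('xyz',s['tcp_rot'],degrees=True)
def plan(P,Q,pr=True):
    s,p,q=cur(); o=q.inv().apply(P-p)/0.1; d=(q.inv()*Q).as_rotvec()/(np.pi/2)
    if pr: print('offset',o.round(3).tolist(),'dr',d.round(3).tolist())
def bp(*v): return B+frame().apply(np.array(v)/1000)   # breaker mm -> world
E
python3 - <<'E'
from h import *
print(toolR().as_matrix().round(2)); print(bp(0,0,190)); plan(bp(0,0,190),toolR())
E
```

```text
[[ 0.17  0.84  0.52]
 [ 0.99 -0.14 -0.09]
 [ 0.    0.53 -0.85]]
[ 0.40795478 -0.0682357   0.26062914]
offset [3.799, -4.864, -0.46] dr [-0.314, 0.206, -0.719]
```

```bash

python3 -m crank '[{"hand":1,"offset":[0.4,-0.5,-0.5],"dr":[0,0,0]},{"hand":1,"offset":[0.8,-1,-0.8],"dr":[0,0,0]},{"hand":1,"offset":[0.8,-1,-0.8],"dr":[0,0,0]},{"hand":1,"offset":[0.8,-1,-0.8],"dr":[0,0,0]},{"hand":1,"offset":[0.8,-1,-0.8],"dr":[0,0,0]},{"hand":1,"offset":[0.8,-1,-0.8],"dr":[0,0,0]},{"hand":1,"offset":[0.8,-1,-0.8],"dr":[0,0,0]},{"hand":1,"offset":[0.8,-1,-0.8],"dr":[0,0,0]},{"hand":1,"offset":[0.8,-1,-0.8],"dr":[0,0,0]},{"hand":1,"offset":[0.8,-1,-0.8],"dr":[0,0,0]}]'
python3 -m crank '[{"hand":1,"offset":[0.8,-1,0],"dr":[0,0,0]},{"hand":1,"offset":[0.8,-1,0],"dr":[0,0,0]},{"hand":1,"offset":[0.8,-1,0],"dr":[0,0,0]},{"hand":1,"offset":[0.8,-1,0],"dr":[0,0,0]},{"hand":1,"offset":[0.8,-1,0],"dr":[0,0,0]},{"hand":1,"offset":[0.8,-1,0],"dr":[0,0,0]},{"hand":1,"offset":[0.8,-1,0],"dr":[0,0,0]},{"hand":1,"offset":[0.8,-1,0],"dr":[0,0,0]},{"hand":1,"offset":[0.8,-1,0],"dr":[0,0,0]},{"hand":1,"offset":[0.8,-1,0],"dr":[0,0,0]}]'
python3 -m crank '[{"hand":1,"offset":[0.8,-1,0],"dr":[0,0,0]},{"hand":1,"offset":[0.8,-1,0],"dr":[0,0,0]},{"hand":1,"offset":[0.8,-1,0],"dr":[0,0,0]},{"hand":1,"offset":[0.8,-1,0],"dr":[0,0,0]},{"hand":1,"offset":[0.8,-1,0],"dr":[0,0,0]},{"hand":1,"offset":[0.8,-1,0],"dr":[0,0,0]},{"hand":1,"offset":[0.8,-1,0],"dr":[0,0,0]},{"hand":1,"offset":[0.8,-1,0],"dr":[0,0,0]},{"hand":1,"offset":[0.8,-1,0],"dr":[0,0,0]},{"hand":1,"offset":[0.8,-1,0],"dr":[0,0,0]}]'
python3 -c "
from h import *
plan(bp(0,0,190),toolR()); p=ctrl.snapshot('wrist'); save(p,'w0')
for n in ['tray']: print(n,[(np.round(d['at'],4).tolist(),round(d['p'],2)) for d in ctrl.place_of(n,p)])"
```

```text
t: 1.43
position: [0.2082, -0.5154, 0.2933]
tcp_rot: [-179.9, 0.0, 13.7]
contact_force: [-0.8, 0.3, -0.0]
finger_gap: 0.0951
grip_force: 0.0
t: 2.27
position: [0.2622, -0.3995, 0.2944]
tcp_rot: [-180.0, 0.0, 13.7]
contact_force: [-0.1, 1.2, -0.7]
finger_gap: 0.0951
grip_force: 0.0
t: 3.1
position: [0.3161, -0.2834, 0.2945]
tcp_rot: [-180.0, 0.0, 13.7]
contact_force: [-1.1, -0.6, 0.2]
finger_gap: 0.0949
grip_force: 0.0
offset [1.402, -1.873, 0.339] dr [-0.315, 0.206, -0.72]
tray [([0.4103, -0.3313, -0.0005], 0.56)]
```

```bash

python3 -m crank '[{"hand":1,"offset":[0.7,-0.95,0],"dr":[-0.315,0.206,-0.72]},{"hand":1,"offset":[0.7,-0.95,0],"dr":[-0.315,0.206,-0.72]},{"hand":1,"offset":[0.7,-0.95,0],"dr":[-0.315,0.206,-0.72]},{"hand":1,"offset":[0.7,-0.95,0],"dr":[-0.315,0.206,-0.72]},{"hand":1,"offset":[0.7,-0.95,0],"dr":[-0.315,0.206,-0.72]},{"hand":1,"offset":[0.7,-0.95,0],"dr":[-0.315,0.206,-0.72]},{"hand":1,"offset":[0.7,-0.95,0],"dr":[-0.315,0.206,-0.72]},{"hand":1,"offset":[0.7,-0.95,0],"dr":[-0.315,0.206,-0.72]},{"hand":1,"offset":[0.7,-0.95,0],"dr":[-0.315,0.206,-0.72]},{"hand":1,"offset":[0.7,-0.95,0],"dr":[-0.315,0.206,-0.72]}]'
python3 -c "
from h import *
plan(bp(15,0,190),toolR())"
```

```text
t: 4.03
position: [0.3619, -0.1734, 0.2951]
tcp_rot: [148.4, -0.1, 79.4]
contact_force: [-0.6, 0.7, 0.2]
finger_gap: 0.095
grip_force: 0.0
offset [1.119, 0.189, 0.431] dr [-0.004, 0.004, -0.009]
```

```bash

python3 -m crank '[{"hand":-1,"offset":[1,0.19,0.43],"dr":[-0.004,0.004,-0.009]},{"hand":-1,"offset":[1,0.19,0.43],"dr":[-0.004,0.004,-0.009]},{"hand":-1,"offset":[1,0.19,0.43],"dr":[-0.004,0.004,-0.009]},{"hand":-1,"offset":[1,0.19,0.43],"dr":[-0.004,0.004,-0.009]},{"hand":-1,"offset":[1,0.19,0.43],"dr":[-0.004,0.004,-0.009]},{"hand":-1,"offset":[1,0.19,0.43],"dr":[-0.004,0.004,-0.009]},{"hand":-1,"offset":[1,0.19,0.43],"dr":[-0.004,0.004,-0.009]},{"hand":-1,"offset":[1,0.19,0.43],"dr":[-0.004,0.004,-0.009]},{"hand":-1,"offset":[1,0.19,0.43],"dr":[-0.004,0.004,-0.009]},{"hand":-1,"offset":[1,0.19,0.43],"dr":[-0.004,0.004,-0.009]}]'
python3 - <<'E'
from h import *
p=ctrl.snapshot('wrist'); save(p,'w1')
for n in ['console','breaker','nose','single','hook','catch']:
    print(n,[(np.round(d['at'],4).tolist(),round(d['p'],2)) for d in ctrl.place_of(n,p)])
X=pts(p); L=frame().inv().apply((X-B).reshape(-1,3)).reshape(X.shape)*1000
np.save('L1.npy',L)
# nose tops: height 66-73 in breaker frame
m=(abs(L[...,2]-70)<4)&(abs(L[...,0])<45)&(p['z_map']>0)
n,lab,st,_=cv2.connectedComponentsWithStats(m.astype(np.uint8))
for i in range(1,n):
    if st[i,4]>80:
        q=L[lab==i]; print(st[i],np.percentile(q,[1,50,99],axis=0).round(1).tolist(), 'dz/dx,dz/dy',np.linalg.lstsq(np.c_[q[:,:2],np.ones(len(q))],q[:,2],rcond=None)[0].round(3))
E
```

```text
t: 4.87
position: [0.4186, -0.0836, 0.2688]
tcp_rot: [148.2, -0.2, 79.8]
contact_force: [-0.4, 1.4, 0.3]
finger_gap: 0.0341
grip_force: 0.0
console [([0.5324, -0.0203, 0.0008], 0.66)]
breaker [([0.7681, -0.0888, 0.0172], 0.86), ([0.5082, -0.0853, 0.1043], 0.59)]
nose [([0.4771, -0.0817, 0.1477], 0.7), ([0.8259, -0.0736, 0.018], 0.65)]
single [([0.515, -0.0207, 0.102], 0.65), ([0.5323, 0.0463, 0.0978], 0.62)]
hook [([0.5182, -0.0846, 0.1064], 0.97), ([0.7629, -0.0756, 0.0157], 0.88), ([0.5321, 0.0427, 0.0995], 0.25)]
catch [([0.7719, -0.1059, 0.0219], 0.84), ([0.4895, -0.0806, 0.0898], 0.79)]
[277  30  47  22 839] [[-20.0, 126.2, 66.2], [-0.1, 134.4, 68.0], [23.7, 144.2, 72.5]] dz/dx,dz/dy [2.8000e-02 5.0000e-03 6.7418e+01]
[277 102  45  20 731] [[-22.6, 61.3, 67.2], [-2.7, 70.1, 69.4], [21.6, 78.8, 72.1]] dz/dx,dz/dy [ 3.3000e-02 -1.3000e-02  7.0409e+01]
[ 278  161   43   35 1175] [[-24.2, -14.0, 68.1], [-5.8, 4.6, 70.9], [19.4, 21.2, 73.3]] dz/dx,dz/dy [ 2.8000e-02 -2.8000e-02  7.1099e+01]
```

View pics/w1.png

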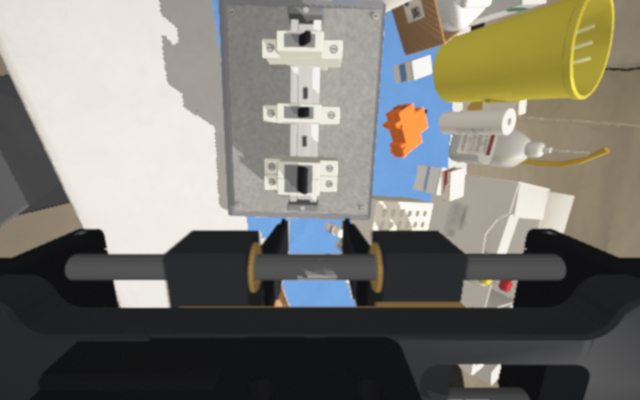

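The wrist view shows the double breaker at (301,178), and it is clearly the wide one. The singles are at (302,113) and (302,45), and all the toggles are up the slope. I'll refine the frame from the nose-top depth.

```bash
cat >> h.py <<'E'
_top=bp(-2.4,3.6,70.5); YAW=np.radians(-11.5); B=_top-frame().apply([0,0,.070])
E
python3 - <<'E'
from h import *
print(B); plan(bp(36,0,110),toolR()); plan(bp(36,0,78),toolR()); 
E
```

```text
[ 0.50532481 -0.08240932  0.09865222]
offset [0.16, 0.185, 0.791] dr [-0.002, -0.01, 0.013]
offset [0.155, 0.186, 1.111] dr [-0.002, -0.01, 0.013]
```

```bash

python3 -m crank '[{"hand":-1,"offset":[0.16,0.19,0.2],"dr":[-0.002,-0.01,0.013]},{"hand":-1,"offset":[0.16,0.19,0.5],"dr":[-0.002,-0.01,0.013]},{"hand":-1,"offset":[0.16,0.19,0.7],"dr":[-0.002,-0.01,0.013]},{"hand":-1,"offset":[0.16,0.19,0.8],"dr":[-0.002,-0.01,0.013]},{"hand":-1,"offset":[0.16,0.19,0.9],"dr":[-0.002,-0.01,0.013]},{"hand":-1,"offset":[0.16,0.19,1],"dr":[-0.002,-0.01,0.013]},{"hand":-1,"offset":[0.16,0.19,1],"dr":[-0.002,-0.01,0.013]},{"hand":-1,"offset":[0.16,0.19,1],"dr":[-0.002,-0.01,0.013]},{"hand":-1,"offset":[0.16,0.19,1],"dr":[-0.002,-0.01,0.013]},{"hand":-1,"offset":[0.16,0.19,1],"dr":[-0.002,-0.01,0.013]}]'
python3 - <<'E'
from h import *
plan(bp(36,0,78),toolR()); plan(bp(12,0,78),toolR())
E
```

```text
t: 6.05
position: [0.4897, -0.079, 0.195]
tcp_rot: [147.9, -0.0, 78.5]
contact_force: [0.2, 0.1, 0.0]
finger_gap: 0.0006
grip_force: 0.0
offset [-0.003, -0.015, 0.121] dr [0.001, -0.0, -0.001]
offset [-0.003, -0.255, 0.121] dr [0.001, -0.0, -0.001]
```

```bash

python3 -m crank '[{"hand":-1,"offset":[0,0,0.06],"dr":[0,0,0]},{"hand":-1,"offset":[0,0,0.11],"dr":[0,0,0]},{"hand":-1,"offset":[0,-0.03,0.11],"dr":[0,0,0]},{"hand":-1,"offset":[0,-0.06,0.11],"dr":[0,0,0]},{"hand":-1,"offset":[0,-0.09,0.11],"dr":[0,0,0]},{"hand":-1,"offset":[0,-0.12,0.11],"dr":[0,0,0]},{"hand":-1,"offset":[0,-0.15,0.11],"dr":[0,0,0]},{"hand":-1,"offset":[0,-0.17,0.11],"dr":[0,0,0]},{"hand":-1,"offset":[0,-0.19,0.11],"dr":[0,0,0]},{"hand":-1,"offset":[0,-0.2,0.11],"dr":[0,0,0]}]'
python3 - <<'E'
from h import *
s,p,q=cur(); print((frame().inv().apply(p-B)*1000).round(1), frame().inv().apply(s['contact_force']).round(1))
p=ctrl.snapshot('wrist'); save(p,'w2')
E
```

```text
t: 6.88
position: [0.4783, -0.0764, 0.1735]
tcp_rot: [148.0, -0.0, 78.5]
contact_force: [-0.1, 0.0, 0.5]
finger_gap: 0.0003
grip_force: 0.0
[16.2  0.4 78.2] [ 0.2 -0.   0.5]
```

View pics/w2.png

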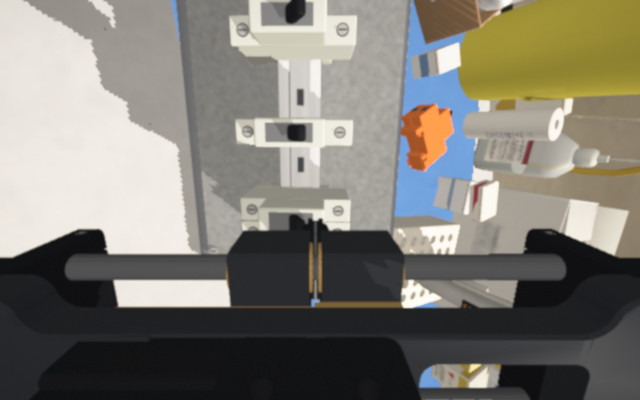

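The closed fingertips sit at (315,222), just up-slope of the double's toggle at about (298,225). I'll keep pushing.

```bash

python3 -m crank '[{"hand":-1,"offset":[0,-0.02,0],"dr":[0,0,0]},{"hand":-1,"offset":[0,-0.04,0],"dr":[0,0,0]},{"hand":-1,"offset":[0,-0.06,0],"dr":[0,0,0]},{"hand":-1,"offset":[0,-0.08,0],"dr":[0,0,0]},{"hand":-1,"offset":[0,-0.09,0],"dr":[0,0,0]},{"hand":-1,"offset":[0,-0.1,0],"dr":[0,0,0]},{"hand":-1,"offset":[0,-0.11,0],"dr":[0,0,0]},{"hand":-1,"offset":[0,-0.12,0],"dr":[0,0,0]},{"hand":-1,"offset":[0,-0.12,0],"dr":[0,0,0]},{"hand":-1,"offset":[0,-0.12,0],"dr":[0,0,0]}]'
cat > f.py <<'E'
from h import *
s,p,q=cur(); print((frame().inv().apply(p-B)*1000).round(1), frame().inv().apply(s['contact_force']).round(1), s['wrist_torque'].round(2))
E
python3 f.py
```

```text
t: 7.77
position: [0.4685, -0.0745, 0.1672]
tcp_rot: [148.0, -0.0, 78.5]
contact_force: [0.8, 0.2, 1.9]
finger_gap: 0.0009
grip_force: 0.9
[ 4.4  0.5 78.1] [1.7 0.3 1.2] [-0.01 -0.09 -0.05]
```

Contact is about 1.7 N, so the toggle is moving. I'll continue to the stop.

```bash

python3 -m crank '[{"hand":-1,"offset":[0,-0.01,0],"dr":[0,0,0]},{"hand":-1,"offset":[0,-0.02,0],"dr":[0,0,0]},{"hand":-1,"offset":[0,-0.03,0],"dr":[0,0,0]},{"hand":-1,"offset":[0,-0.035,0],"dr":[0,0,0]},{"hand":-1,"offset":[0,-0.04,0],"dr":[0,0,0]},{"hand":-1,"offset":[0,-0.045,0],"dr":[0,0,0]},{"hand":-1,"offset":[0,-0.05,0],"dr":[0,0,0]},{"hand":-1,"offset":[0,-0.05,0],"dr":[0,0,0]},{"hand":-1,"offset":[0,-0.05,0],"dr":[0,0,0]},{"hand":-1,"offset":[0,-0.05,0],"dr":[0,0,0]}]'
python3 f.py
```

```text
t: 8.6
position: [0.4646, -0.0737, 0.165]
tcp_rot: [148.0, -0.0, 78.5]
contact_force: [3.4, -0.5, 2.5]
finger_gap: 0.0008
grip_force: 1.5
[-0.1  0.5 78.3] [4.3 0.2 0.3] [-0.17 -0.47 -0.02]
```

```bash

python3 -m crank '[{"hand":-1,"offset":[0,-0.01,0],"dr":[0,0,0]},{"hand":-1,"offset":[0,-0.015,0],"dr":[0,0,0]},{"hand":-1,"offset":[0,-0.02,0],"dr":[0,0,0]},{"hand":-1,"offset":[0,-0.025,0],"dr":[0,0,0]},{"hand":-1,"offset":[0,-0.03,0],"dr":[0,0,0]},{"hand":-1,"offset":[0,-0.03,0],"dr":[0,0,0]},{"hand":-1,"offset":[0,-0.03,0],"dr":[0,0,0]},{"hand":-1,"offset":[0,-0.03,0],"dr":[0,0,0]},{"hand":-1,"offset":[0,-0.03,0],"dr":[0,0,0]},{"hand":-1,"offset":[0,-0.03,0],"dr":[0,0,0]}]'
python3 f.py
```

```text
t: 9.43
position: [0.4634, -0.0735, 0.1652]
tcp_rot: [147.7, -0.0, 78.5]
contact_force: [6.4, -1.4, 2.9]
finger_gap: 0.0003
grip_force: 3.0
[-1.1  0.3 79.1] [ 7.1 -0.  -1. ] [-0.15 -1.14 -0.  ]
```

```bash

python3 -m crank '[{"hand":-1,"offset":[0,0.1,0],"dr":[0,0,0]},{"hand":-1,"offset":[0,0.1,-0.3],"dr":[0,0,0]},{"hand":1,"offset":[-0.3,0,-0.6],"dr":[0,0,0]},{"hand":1,"offset":[-0.5,0,-0.7],"dr":[0,0,0]},{"hand":1,"offset":[-0.5,0,-0.7],"dr":[0,0,0]},{"hand":1,"offset":[-0.5,0,-0.7],"dr":[0,0,0]},{"hand":1,"offset":[-0.5,0,-0.7],"dr":[0,0,0]},{"hand":1,"offset":[-0.5,0,-0.7],"dr":[0,0,0]},{"hand":1,"offset":[-0.5,0,-0.7],"dr":[0,0,0]},{"hand":1,"offset":[-0.5,0,-0.7],"dr":[0,0,0]}]'
python3 - <<'E'
from h import *
p=ctrl.snapshot('wrist'); X=pts(p); L=frame().inv().apply((X-B).reshape(-1,3)).reshape(X.shape)*1000
g=(p['z_map']>0)
m=g&(abs(L[...,2]-70)<3)&(abs(L[...,0])<40)
n,lab,st,_=cv2.connectedComponentsWithStats(m.astype(np.uint8))
for i in range(1,n):
    if st[i,4]>200: print(st[i],np.percentile(L[lab==i],[1,50,99],axis=0).round(1).tolist())
for y0 in (0,66,131):
    t=g&(L[...,2]>79)&(L[...,2]<90)&(abs(L[...,1]-y0)<15)&(abs(L[...,0])<30)
    print(y0,t.sum(),np.percentile(L[t],[5,50,95],axis=0).round(1).tolist() if t.any() else '')
c=cv2.resize(p['color'][0:260,180:440],None,fx=2.2,fy=2.2); cv2.imwrite('pics/w3.png',c[:,:,::-1])
plan(bp(0,0,46),toolR())
E
```

```text
t: 10.27
position: [0.4155, -0.1138, 0.221]
tcp_rot: [148.1, -0.1, 78.6]
contact_force: [0.3, 0.5, 0.5]
finger_gap: 0.048
grip_force: 0.0
[ 294   58   55   24 1102] [[-22.2, 57.7, 67.4], [-3.3, 65.8, 69.9], [22.1, 75.2, 72.2]]
[ 295  131   52   41 1627] [[-21.8, -17.8, 68.2], [4.8, 0.8, 70.6], [21.9, 17.1, 72.5]]
0 308 [[-11.5, -12.3, 79.6], [-8.1, 0.2, 83.2], [-4.8, 12.4, 84.7]]
66 138 [[3.7, 62.1, 79.8], [6.9, 66.2, 83.2], [10.6, 70.6, 85.1]]
131 0 
offset [0.486, 0.044, 1.014] dr [-0.001, -0.001, 0.0]
```

View pics/w3.png

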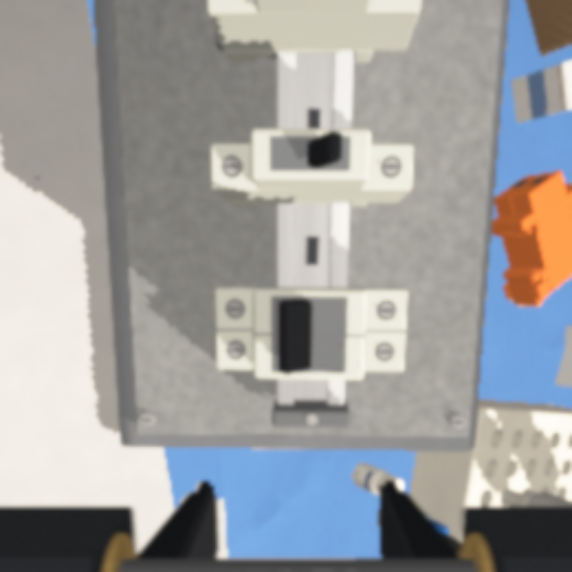

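The crop shows the double's black toggle at (295,335), leaning down-slope, so it is off. The mid single's toggle at (325,150) is still up-slope, on. Now I'll grip the nose.

```bash

python3 -m crank '[{"hand":1,"offset":[0.2,0.04,0],"dr":[0,0,0]},{"hand":1,"offset":[0.48,0.04,0],"dr":[0,0,0]},{"hand":1,"offset":[0.48,0.04,0],"dr":[0,0,0]},{"hand":1,"offset":[0.48,0.04,0],"dr":[0,0,0]},{"hand":1,"offset":[0.48,0.04,0.1],"dr":[0,0,0]},{"hand":1,"offset":[0.48,0.04,0.3],"dr":[0,0,0]},{"hand":1,"offset":[0.48,0.04,0.5],"dr":[0,0,0]},{"hand":1,"offset":[0.48,0.04,0.7],"dr":[0,0,0]},{"hand":1,"offset":[0.48,0.04,0.85],"dr":[0,0,0]},{"hand":1,"offset":[0.48,0.04,0.85],"dr":[0,0,0]}]'
python3 f.py; python3 -c "
from h import *
plan(bp(0,0,47.5),toolR())"
```

```text
t: 11.15
position: [0.471, -0.078, 0.1481]
tcp_rot: [148.4, -0.1, 78.4]
contact_force: [-1.8, 0.5, -0.7]
finger_gap: 0.0948
grip_force: 0.0
[-3.  -2.5 60.2] [-1.9  0.1  0.4] [0.02 0.27 0.05]
offset [0.025, 0.031, 0.127] dr [-0.005, -0.0, -0.001]
```

```bash

python3 -m crank '[{"hand":1,"offset":[0.01,0.01,0.06],"dr":[0,0,0]},{"hand":1,"offset":[0.01,0.01,0.12],"dr":[0,0,0]},{"hand":1,"offset":[0.01,0.01,0.12],"dr":[0,0,0]},{"hand":1,"offset":[0.01,0.01,0.12],"dr":[0,0,0]},{"hand":-1,"offset":[0.01,0.01,0.12],"dr":[0,0,0]},{"hand":-1,"offset":[0.01,0.01,0.12],"dr":[0,0,0]},{"hand":-1,"offset":[0.01,0.01,0.12],"dr":[0,0,0]},{"hand":-1,"offset":[0.01,0.01,0.12],"dr":[0,0,0]},{"hand":-1,"offset":[0.01,0.01,0.12],"dr":[0,0,0]},{"hand":-1,"offset":[0.01,0.01,0.12],"dr":[0,0,0]}]'
python3 f.py
python3 -m crank '[{"hand":-1,"offset":[0,0,0],"dr":[0,0,0]},{"hand":-1,"offset":[0,0,0],"dr":[0,0,0]},{"hand":-1,"offset":[0,0,0],"dr":[0,0,0]},{"hand":-1,"offset":[0,0,0],"dr":[0,0,0]},{"hand":-1,"offset":[0,0,0],"dr":[0,0,0]},{"hand":-1,"offset":[0,0,0],"dr":[0,0,0]},{"hand":-1,"offset":[0,0,0],"dr":[0,0,0]},{"hand":-1,"offset":[0,0,0],"dr":[0,0,0]},{"hand":-1,"offset":[0,0,0],"dr":[0,0,0]},{"hand":-1,"offset":[0,0,0],"dr":[0,0,0]}]'
python3 f.py
```

```text
t: 11.98
position: [0.4799, -0.0777, 0.1429]
tcp_rot: [148.0, -0.0, 78.5]
contact_force: [-0.7, 0.4, -0.7]
finger_gap: 0.0606
grip_force: 0.0
[ 1.5 -0.5 51.2] [-1.   0.2 -0.2] [-0.    0.2   0.05]
t: 12.82
position: [0.4798, -0.0777, 0.1427]
tcp_rot: [148.0, -0.0, 78.5]
contact_force: [-1.7, 0.1, 0.6]
finger_gap: 0.0448
grip_force: 29.9
[ 1.3 -0.5 51.1] [-1.2 -0.2  1.4] [ 0.09  0.54 -0.02]
```

```bash

python3 -m crank '[{"hand":0.3,"offset":[0,0,0],"dr":[0,0,0]},{"hand":0.3,"offset":[0,0,0.0],"dr":[0,0,0]},{"hand":0.3,"offset":[0,-0.01,0.04],"dr":[0,0,0]},{"hand":0.3,"offset":[0,-0.01,0.04],"dr":[0,0,0]},{"hand":-1,"offset":[0,-0.01,0.04],"dr":[0,0,0]},{"hand":-1,"offset":[0,-0.01,0.04],"dr":[0,0,0]},{"hand":-1,"offset":[0,-0.01,0.04],"dr":[0,0,0]},{"hand":-1,"offset":[0,-0.01,0.04],"dr":[0,0,0]},{"hand":-1,"offset":[0,-0.01,0.04],"dr":[0,0,0]},{"hand":-1,"offset":[0,-0.01,0.04],"dr":[0,0,0]}]'
python3 f.py
cat > swing.py <<'E'
from h import *
import sys
s,p,q=cur()
H=bp(15.5,0,-3.5)
ax=frame().apply([0,1,0])
for a in map(float,sys.argv[1:]):
    S=R.from_rotvec(ax*np.radians(a)) # z->+x
    print(a,end=' '); plan(H+S.apply(p-H),S*q)
E
python3 swing.py 3 6 9 12 15 18 21 24
```

```text
t: 13.65
position: [0.481, -0.078, 0.1387]
tcp_rot: [148.0, -0.0, 78.5]
contact_force: [-0.2, -0.0, -1.0]
finger_gap: 0.0449
grip_force: 29.9
[ 0.3 -0.5 47.1] [-0.7 -0.  -0.7] [ 0.07  0.24 -0.05]
3.0 offset [0.0, 0.027, -0.007] dr [0.033, -0.0, 0.0]
6.0 offset [0.0, 0.054, -0.013] dr [0.067, -0.0, 0.0]
9.0 offset [0.0, 0.081, -0.018] dr [0.1, -0.0, 0.0]
12.0 offset [0.0, 0.108, -0.021] dr [0.133, -0.0, 0.0]
15.0 offset [0.0, 0.136, -0.022] dr [0.167, -0.0, 0.0]
18.0 offset [0.0, 0.164, -0.022] dr [0.2, -0.0, 0.0]
21.0 offset [0.0, 0.191, -0.021] dr [0.233, -0.0, 0.0]
24.0 offset [0.0, 0.219, -0.018] dr [0.267, -0.0, 0.0]
```

Now the swing about the hook, to 24° in small steps.

```bash

python3 -m crank '[{"hand":-1,"offset":[0,0.027,-0.007],"dr":[0.033,0,0]},{"hand":-1,"offset":[0,0.054,-0.013],"dr":[0.067,0,0]},{"hand":-1,"offset":[0,0.081,-0.018],"dr":[0.1,0,0]},{"hand":-1,"offset":[0,0.108,-0.021],"dr":[0.133,0,0]},{"hand":-1,"offset":[0,0.136,-0.022],"dr":[0.167,0,0]},{"hand":-1,"offset":[0,0.164,-0.022],"dr":[0.2,0,0]},{"hand":-1,"offset":[0,0.191,-0.021],"dr":[0.233,0,0]},{"hand":-1,"offset":[0,0.219,-0.018],"dr":[0.267,0,0]},{"hand":-1,"offset":[0,0.219,-0.018],"dr":[0.267,0,0]},{"hand":-1,"offset":[0,0.219,-0.018],"dr":[0.267,0,0]}]'
python3 f.py
python3 - <<'E'
from h import *
p=ctrl.snapshot('scene'); c=cv2.resize(p['color'][150:260,230:380],None,fx=4,fy=4); cv2.imwrite('pics/s2.png',c[:,:,::-1])
E
```

```text
t: 14.48
position: [0.4987, -0.0816, 0.1513]
tcp_rot: [172.0, -0.1, 78.5]
contact_force: [3.0, -1.0, -1.8]
finger_gap: 0.0449
grip_force: 29.9
[22.2 -0.5 48.2] [ 1.7 -0.4 -3.2] [-0.17 -0.59 -0.08]
```

View pics/s2.png

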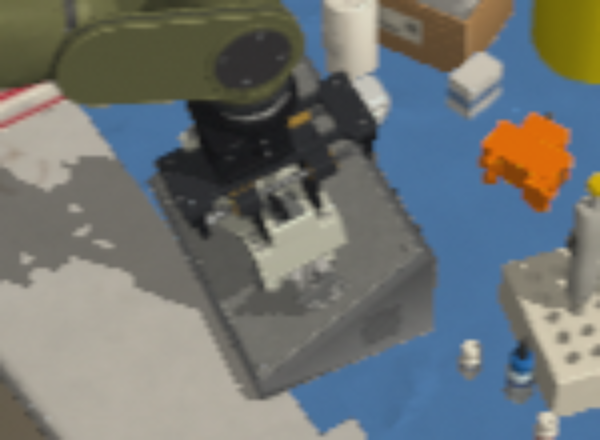

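The crop shows the breaker at (300,230) held in the fingers, with its lower end swung out of the face and the wrist force low. Next I'll shift it up along the face.

```bash

python3 -m crank '[{"hand":-1,"offset":[0,0.02,-0.01],"dr":[0,0,0]},{"hand":-1,"offset":[0,0.04,-0.02],"dr":[0,0,0]},{"hand":-1,"offset":[0,0.06,-0.03],"dr":[0,0,0]},{"hand":-1,"offset":[0,0.08,-0.037],"dr":[0,0,0]},{"hand":-1,"offset":[0,0.1,-0.045],"dr":[0,0,0]},{"hand":-1,"offset":[0,0.1,-0.045],"dr":[0,0,0]},{"hand":-1,"offset":[0,0.096,-0.055],"dr":[0,0,0]},{"hand":-1,"offset":[0,0.09,-0.065],"dr":[0,0,0]},{"hand":-1,"offset":[0,0.084,-0.08],"dr":[0,0,0]},{"hand":-1,"offset":[0,0.08,-0.09],"dr":[0,0,0]}]'
python3 f.py
```

```text
t: 15.37
position: [0.5048, -0.0828, 0.1621]
tcp_rot: [172.0, -0.0, 78.5]
contact_force: [-0.1, -0.1, -2.7]
finger_gap: 0.0447
grip_force: 29.9
[33.2 -0.5 54. ] [-1.5 -0.1 -2.2] [-0.03  0.09 -0.06]
```

```bash

python3 -m crank '[{"hand":-1,"offset":[0,-0.08,-0.19],"dr":[0,0,0]},{"hand":-1,"offset":[0,-0.16,-0.36],"dr":[0,0,0]},{"hand":-1,"offset":[0,-0.32,-0.73],"dr":[0,0,0]},{"hand":-1,"offset":[0,-0.4,-1],"dr":[0,0,0]},{"hand":-1,"offset":[0,-0.4,-1],"dr":[0,0,0]},{"hand":-1,"offset":[0,-0.4,-1],"dr":[0,0,0]},{"hand":-1,"offset":[0,-0.4,-1],"dr":[0,0,0]},{"hand":-1,"offset":[0,-0.4,-1],"dr":[0,0,0]},{"hand":-1,"offset":[0,-0.4,-1],"dr":[0,0,0]},{"hand":-1,"offset":[0,-0.4,-1],"dr":[0,0,0]}]'
python3 f.py
python3 - <<'E'
from h import *
for c in ['top','scene']:
    p=ctrl.snapshot(c); X=pts(p)
    o=ctrl.outline_of('tray',p); 
    if not o: print(c,'none'); continue
    for oo in o[:2]:
        m=np.array(oo['pixels'])&(p['z_map']>0); q=X[m]; q=q[(abs(q[:,2]-.012)<.03)]
        r=cv2.minAreaRect((q[:,:2]*1000).astype(np.float32)); print(c,oo['p'],r,cv2.boxPoints(r).round(0).tolist())
    print([(np.round(d['at'],4).tolist(),round(d['p'],2)) for d in ctrl.place_of('tray',p)])
E
```

```text
t: 16.2
position: [0.4521, -0.0722, 0.2535]
tcp_rot: [172.2, -0.1, 78.5]
contact_force: [-0.1, 0.1, -3.1]
finger_gap: 0.045
grip_force: 29.9
[ 36.1  -0.6 160.1] [-1.7  0.1 -2.5] [-0.01  0.09  0.05]
top 0.94 ((412.3310852050781, -333.3410949707031), (136.22933959960938, 103.21340942382812), 5.4698028564453125) [[340.0, -288.0], [349.0, -391.0], [485.0, -378.0], [475.0, -275.0]]
[([0.4078, -0.3333, 0.0], 0.94)]
scene 0.91 ((413.7783203125, -328.2485656738281), (138.80319213867188, 106.38182067871094), 3.693659543991089) [[341.0, -280.0], [348.0, -386.0], [486.0, -377.0], [480.0, -271.0]]
[([0.4146, -0.3319, -0.003], 0.8)]
```

```bash

python3 - <<'E'
from h import *
Q=R.from_euler('xyz',[180,0,95],degrees=True)
plan(np.array([.412,-.332,.2]),Q)
E
```

```text
offset [-2.626, 0.044, 0.562] dr [0.088, 0.012, -0.183]
```

```bash

python3 -m crank '[{"hand":-1,"offset":[-0.2,0,0],"dr":[0.01,0,0]},{"hand":-1,"offset":[-0.45,0,0],"dr":[0.03,0,0]},{"hand":-1,"offset":[-0.7,0,0],"dr":[0.05,0,0]},{"hand":-1,"offset":[-1,0,0],"dr":[0.088,0,0]},{"hand":-1,"offset":[-1,0,0],"dr":[0.088,0,0]},{"hand":-1,"offset":[-1,0,0],"dr":[0.088,0,0]},{"hand":-1,"offset":[-1,0,0],"dr":[0.088,0,0]},{"hand":-1,"offset":[-1,0,0],"dr":[0.088,0,0]},{"hand":-1,"offset":[-1,0,0],"dr":[0.088,0,0]},{"hand":-1,"offset":[-1,0,0],"dr":[0.088,0,0]}]'
python3 -m crank '[{"hand":-1,"offset":[-0.3,0,0],"dr":[0,0,0]},{"hand":-1,"offset":[-0.6,0,0],"dr":[0,0,-0.05]},{"hand":-1,"offset":[-1,0,0],"dr":[0,0,-0.1]},{"hand":-1,"offset":[-1,0,0],"dr":[0,0,-0.183]},{"hand":-1,"offset":[-1,0,0],"dr":[0,0,-0.183]},{"hand":-1,"offset":[-1,0,0],"dr":[0,0,-0.183]},{"hand":-1,"offset":[-1,0,0],"dr":[0,0,-0.183]},{"hand":-1,"offset":[-1,0,0],"dr":[0,0,-0.183]},{"hand":-1,"offset":[-1,0,0],"dr":[0,0,-0.183]},{"hand":-1,"offset":[-1,0,0],"dr":[0,0,-0.183]}]'
python3 - <<'E'
from h import *
Q=R.from_euler('xyz',[180,0,95],degrees=True)
plan(np.array([.412,-.332,.17]),Q)
p=ctrl.snapshot('wrist'); save(p,'w4')
print([(np.round(d['at'],4).tolist(),round(d['p'],2)) for n in ('tray','breaker','nose') for d in ctrl.place_of(n,p)])
E
```

```text
t: 17.33
position: [0.4326, -0.1695, 0.2556]
tcp_rot: [179.9, -0.0, 78.6]
contact_force: [0.4, 0.1, -3.5]
finger_gap: 0.0451
grip_force: 29.9
t: 18.17
position: [0.4128, -0.2675, 0.2554]
tcp_rot: [179.9, -0.0, 95.0]
contact_force: [0.4, -0.2, -3.9]
finger_gap: 0.0451
grip_force: 30.0
offset [-0.642, -0.065, 0.854] dr [0.001, -0.0, -0.0]
[([0.4098, -0.2667, 0.2088], 0.97), ([0.765, -0.0891, 0.0177], 0.8), ([0.8247, -0.0729, 0.018], 0.92), ([0.4152, -0.2755, 0.2664], 0.91)]
```

View pics/w4.png

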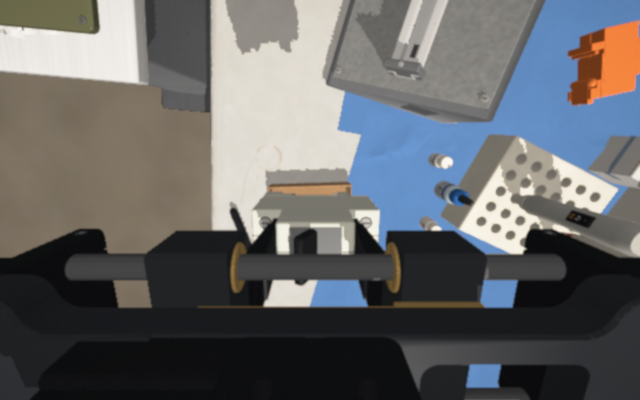

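The breaker hangs upright at (315,220) with its toggle off, and the tray's edge at (310,187) is parallel to it. I'll go over the tray.

```bash

python3 -m crank '[{"hand":-1,"offset":[-0.3,0,0],"dr":[0,0,0]},{"hand":-1,"offset":[-0.64,-0.02,0.2],"dr":[0,0,0]},{"hand":-1,"offset":[-0.64,-0.02,0.5],"dr":[0,0,0]},{"hand":-1,"offset":[-0.64,-0.065,0.8],"dr":[0,0,0]},{"hand":-1,"offset":[-0.64,-0.065,1],"dr":[0,0,0]},{"hand":-1,"offset":[-0.64,-0.065,1],"dr":[0,0,0]},{"hand":-1,"offset":[-0.64,-0.065,1],"dr":[0,0,0]},{"hand":-1,"offset":[-0.64,-0.065,1],"dr":[0,0,0]},{"hand":-1,"offset":[-0.64,-0.065,1],"dr":[0,0,0]},{"hand":-1,"offset":[-0.64,-0.065,1],"dr":[0,0,0]}]'
python3 - <<'E'
from h import *
Q=R.from_euler('xyz',[180,0,95],degrees=True)
plan(np.array([.412,-.332,.065]),Q)
p=ctrl.snapshot('scene'); X=pts(p); c=cv2.resize(p['color'][210:350,260:410],None,fx=4,fy=4); cv2.imwrite('pics/s3.png',c[:,:,::-1])
E
```

```text
t: 19.2
position: [0.4128, -0.3334, 0.1578]
tcp_rot: [179.8, 0.1, 95.0]
contact_force: [-0.0, -0.6, -2.3]
finger_gap: 0.0446
grip_force: 30.0
offset [0.017, -0.011, 0.928] dr [0.002, 0.002, -0.0]
```

View pics/s3.png

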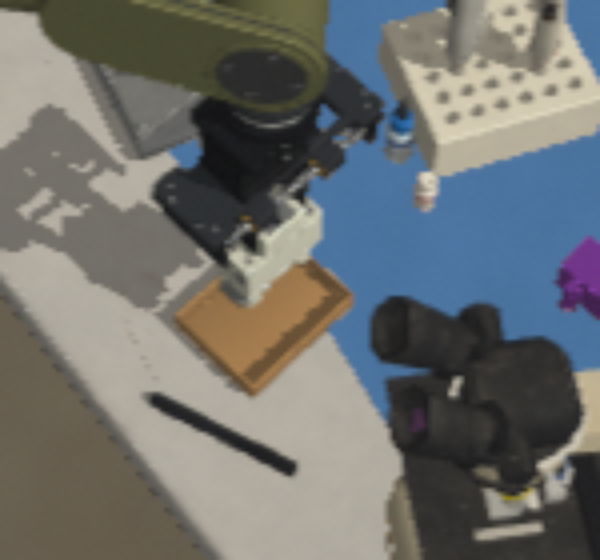

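The breaker at (270,250) is aligned with and over the tray at (265,325). Next: lowering.

```bash

python3 -m crank '[{"hand":-1,"offset":[0.01,0,0.2],"dr":[0,0,0]},{"hand":-1,"offset":[0.01,0,0.4],"dr":[0,0,0]},{"hand":-1,"offset":[0.01,0,0.6],"dr":[0,0,0]},{"hand":-1,"offset":[0.01,0,0.7],"dr":[0,0,0]},{"hand":-1,"offset":[0.01,0,0.75],"dr":[0,0,0]},{"hand":-1,"offset":[0.01,0,0.8],"dr":[0,0,0]},{"hand":-1,"offset":[0.01,0,0.83],"dr":[0,0,0]},{"hand":-1,"offset":[0.01,0,0.86],"dr":[0,0,0]},{"hand":-1,"offset":[0.01,0,0.88],"dr":[0,0,0]},{"hand":-1,"offset":[0.01,0,0.89],"dr":[0,0,0]}]'
python3 -m crank '[{"hand":-1,"offset":[0,0,0.005],"dr":[0,0,0]},{"hand":-1,"offset":[0,0,0.01],"dr":[0,0,0]},{"hand":-1,"offset":[0,0,0.015],"dr":[0,0,0]},{"hand":-1,"offset":[0,0,0.02],"dr":[0,0,0]},{"hand":-1,"offset":[0,0,0.025],"dr":[0,0,0]},{"hand":-1,"offset":[0,0,0.03],"dr":[0,0,0]},{"hand":-1,"offset":[0,0,0.03],"dr":[0,0,0]},{"hand":-1,"offset":[0,0,0.03],"dr":[0,0,0]},{"hand":-1,"offset":[0,0,0.03],"dr":[0,0,0]},{"hand":-1,"offset":[0,0,0.03],"dr":[0,0,0]}]'
```

```text
t: 20.08
position: [0.412, -0.3318, 0.0667]
tcp_rot: [179.9, 0.0, 95.0]
contact_force: [-0.6, 0.4, -2.6]
finger_gap: 0.045
grip_force: 30.0
t: 20.92
position: [0.4118, -0.3316, 0.0635]
tcp_rot: [179.9, -0.0, 95.0]
contact_force: [-0.3, -0.0, -1.6]
finger_gap: 0.0448
grip_force: 30.0
```

Force is starting to ease near the floor (expected at TCP z ≈ 0.063). I'll lower a little more.

```bash

python3 -m crank '[{"hand":-1,"offset":[0,0,0.005],"dr":[0,0,0]},{"hand":-1,"offset":[0,0,0.01],"dr":[0,0,0]},{"hand":-1,"offset":[0,0,0.015],"dr":[0,0,0]},{"hand":-1,"offset":[0,0,0.02],"dr":[0,0,0]},{"hand":-1,"offset":[0,0,0.02],"dr":[0,0,0]},{"hand":-1,"offset":[0,0,0.02],"dr":[0,0,0]},{"hand":-1,"offset":[0,0,0.02],"dr":[0,0,0]},{"hand":-1,"offset":[0,0,0.02],"dr":[0,0,0]},{"hand":-1,"offset":[0,0,0.02],"dr":[0,0,0]},{"hand":-1,"offset":[0,0,0.02],"dr":[0,0,0]}]'
```

```text
t: 21.75
position: [0.412, -0.332, 0.0632]
tcp_rot: [180.0, 0.0, 95.0]
contact_force: [-3.5, 2.0, 8.6]
finger_gap: 0.045
grip_force: 30.0
```

The breaker is on the floor, with an 8.6 N reaction. I'll release slowly and rise.

```bash

python3 -m crank '[{"hand":-1,"offset":[0,0,-0.01],"dr":[0,0,0]},{"hand":0.1,"offset":[0,0,-0.01],"dr":[0,0,0]},{"hand":0.3,"offset":[0,0,-0.01],"dr":[0,0,0]},{"hand":1,"offset":[0,0,-0.01],"dr":[0,0,0]},{"hand":1,"offset":[0,0,-0.01],"dr":[0,0,0]},{"hand":1,"offset":[0,0,-0.01],"dr":[0,0,0]},{"hand":1,"offset":[0,0,-0.01],"dr":[0,0,0]},{"hand":1,"offset":[0,0,-0.01],"dr":[0,0,0]},{"hand":1,"offset":[0,0,-0.01],"dr":[0,0,0]},{"hand":1,"offset":[0,0,-0.01],"dr":[0,0,0]}]'
python3 -m crank '[{"hand":1,"offset":[0,0,-0.1],"dr":[0,0,0]},{"hand":1,"offset":[0,0,-0.2],"dr":[0,0,0]},{"hand":1,"offset":[0,0,-0.4],"dr":[0,0,0]},{"hand":1,"offset":[0,0,-0.7],"dr":[0,0,0]},{"hand":1,"offset":[-0.3,0,-1],"dr":[0,0,0]},{"hand":1,"offset":[-0.5,0,-1],"dr":[0,0,0]},{"hand":1,"offset":[-0.5,0,-1],"dr":[0,0,0]},{"hand":1,"offset":[-0.5,0,-1],"dr":[0,0,0]},{"hand":1,"offset":[-0.5,0,-1],"dr":[0,0,0]},{"hand":1,"offset":[-0.5,0,-1],"dr":[0,0,0]}]'
python3 - <<'E'
from h import *
p=ctrl.snapshot('wrist'); save(p,'w5'); X=pts(p)
Q=R.from_euler('z',5,degrees=True); L=Q.inv().apply((X-np.array([.412,-.332,0])).reshape(-1,3)).reshape(X.shape)*1000
g=p['z_map']>0
for lo,hi in ((82,92),(18,26)):
    m=g&(L[...,2]>lo)&(L[...,2]<hi)&(abs(L[...,0])<80)&(abs(L[...,1])<70)
    print(lo,m.sum(),np.percentile(L[m],[1,50,99],axis=0).round(1).tolist() if m.any() else '')
print([(n,np.round(d['at'],4).tolist(),round(d['p'],2)) for n in ('tray','breaker','nose') for d in ctrl.place_of(n,p)])
E
```

```text
t: 22.58
position: [0.4117, -0.3314, 0.0622]
tcp_rot: [179.9, -0.0, 95.0]
contact_force: [0.2, 0.1, -0.0]
finger_gap: 0.0942
grip_force: 0.0
t: 23.42
position: [0.4154, -0.3801, 0.1614]
tcp_rot: [-180.0, -0.1, 95.0]
contact_force: [-0.0, 0.1, -0.7]
finger_gap: 0.0953
grip_force: 0.0
82 1707 [[-21.8, -18.1, 84.0], [4.4, 0.4, 86.1], [22.2, 16.6, 91.1]]
18 1074 [[-62.9, -45.5, 18.3], [0.2, 6.1, 21.9], [62.6, 50.5, 23.7]]
[('tray', [0.4078, -0.3344, -0.0013], 0.89), ('breaker', [0.4133, -0.3311, 0.0177], 0.97), ('nose', [0.4134, -0.3415, 0.0714], 0.68)]
```

View pics/w5.png

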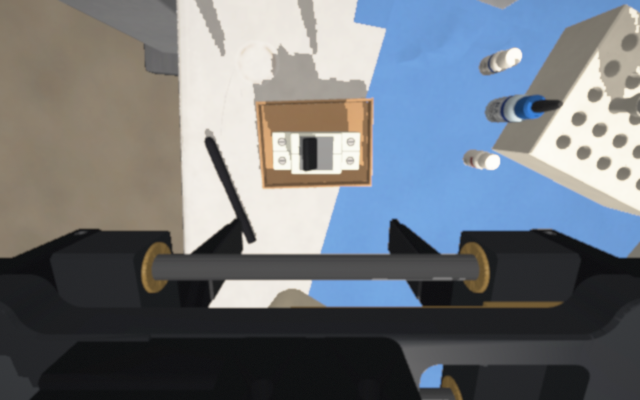

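The breaker stands level in the tray at (317,153), near its centre, with the toggle at (309,153) off. The gripper is clear.

```bash
python3 -c "
from cell import ctrl
print(ctrl.sign_off())"
```

```text
the job is handed in; nothing more can be done
None
```

I switched the double breaker off on the rail, unclipped it, and set it down gently on its back near the centre of the tray with the toggle up and off. I never touched the two single breakers, and I handed the job in at about 23.5 s; sign-off gave no verdict.

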